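# Load a jig block onto the gravity roller track

## Robot

A 6-joint arm with a two-finger parallel gripper is mounted at the origin on a cart in front of the work surface, level with it; the furniture and walls round the work are solid. World frame = base frame: x ahead of the robot, y to its left, z up, the work surface at z = 0. Lengths are in mm, angles in rad, forces in N, time in s.
With the tool pointing down it reaches from about 350 to 875 mm from the base axis. Payload 4.2 kg.
Tool frame: the origin (TCP) lies at the very end of the fingers, on their centre line; the grasp point (between the pads) lies 19 mm behind it; y points along the fingers, z is the direction in which the jaws open and shut, and the axes are right-handed (so a half turn about y gives the same grasp; the last joint's range is limited). The gripper opens to 85 mm and grips with 20 to 120 N. Pads are 22 mm wide; open, the fingers measure 114 mm over their backs; the gripper's body (76 mm by 85 mm) begins 54 mm behind the grasp point. The pads swing forward as they close: fully open they stand 13 mm farther back than shut.
Start: joints at [-1.01, 0.385, 0.008, 0, -1.194, -0.259], TCP at [185.79, -596.725, 231.312] pointing down, gripper open.
Joint ranges: [-3.14, 3.14], [-1.21, 2.06], [-1.07, 1.41], [-3.16, 2.05], [-2.99, -0.16], [-3.1, 3.1]. Speed limits (rad/s): [2.79, 2.79, 3.14, 3.14, 3.14, 3.14].

## Interface

Orientations are given as a unit quaternion [x, y, z, w].
In Python, from bench import arm gives the robot as it stands.
- The arm moves only by the shell command python3 -m creep 'ROWS'. ROWS is JSON, a list of rows, each an object with "delta_pos": the shift along the tool's x, y, z in mm, a list of three; "rot": the turn, a rotation vector about the tool's x, y, z in rad, a list of three; "jaw": the finger opening in mm, from 0 to 85.4. A call has exactly 10 rows; each row shifts and turns the commanded pose from where the row before left it, along the tool's axes as they then stand; what a row does not reach is not made up. A row lasts 1/12 s, in which the tool goes at most 41.7 mm and 7.16 degrees, less where a joint would pass 70% of its speed; a pose out of reach is approached as far as the arm can. A call is refused whole if a number of a shift passes 41.7 or a number of a turn 0.125, either way. A call with a gripper value outside its range is refused whole. The fingers move at their own pace and stop on an object; the grip force is fixed at half the most. Time passes only in rows, so rows that do not move let the fingers close, or fill a call up. It gives the time, the measured TCP pose, the force and the opening at its end, in the units of the state.
- arm.read_state(): the state, without advancing time (a new reading comes with each control period).
- arm.get_image(name): name is "side" or "top"; returns the picture (400x640x3 uint8, red, green, blue); there is no depth.
- arm.calibration(name): a dict with "intrinsics" (3x3 intrinsics, pixels), "dist_coeffs" ([k1, k2, p1, p2, k3] as OpenCV has them; the pictures are not rectified), "R" (3x3) and "t" (3): a world point X has camera coordinates R X + t. Camera axes: x right, y down, z forward; pixel columns grow to the right and rows downward; lengths in mm; the calibration is good to about 2 mm. A picture is of the moment at which its call begins. calibration takes no time and is no camera call.
- arm.job_done(): hands the job in, once; it reports no verdict.
Trained networks look in the newest picture that a camera, given by its name, has taken for a name from the list of things; names that differ only in an ending like _2 or _b are one class to them, and where a whole thing is asked for, a point or a joint stands for the part that bears it (a point fixed in the world has none). Each returns a list of dicts, best first, with "p" (0 to 1); they miss things now and then, are a little off and sometimes report something else, mostly with a low value. They report only what shows in the picture. A call takes as long as a camera call. They do not tell look-alikes from the thing itself.
- arm.find_in(camera, target): "location" ([column, row] in pixels, amid what is visible of it).
- arm.masks_of(camera, target): "pixels" (400x640 bool, what is visible of it) and "location" ([column, row] in pixels, amid what is visible of it).
The state is a dict: "clock": time; "joints": joint angles; "joint_vel": joint speeds; "joint_efforts": joint torques, N m; "position": TCP position; "ee_rot": TCP orientation; "contact_force": force on the tool from outside, world axes, zero at the start; "wrist_torque": the same for the moment, N m; "gripper_width": finger opening in mm.
Only numpy, scipy, OpenCV 4.12 (cv2) and the standard library are available. Lean on these libraries where they do the work, as an engineer would, in place of code of your own. Each camera call takes 0.05 s, during which the arm holds its last target. There are 200 camera calls.

## Task

Pick up the drilled steel jig block, set it lengthwise on the rollers at the open upper end of the sloping roller track, let go of it there, and let it run down by itself until it lies squarely against the stop at the low end. Do not push or carry it down, do not drop it from high up, and leave the tin and the bush where they stand.

Things in the scene. Friction and masses are not known exactly. Their poses are not given: they have to be found in the camera images.
- block_centre (a point): centre of the drilled steel jig block, a plain grey rectangular block lying on the bench, 45 (its x) x 70 (its y, long axis) x 35 mm high (z up); 0.3 to 0.6 kg; this point is 17.5 mm above its underside. Grasp it across the 45 mm side, fingers closing along its x. A raised tray 220 mm high stands just beyond the right-hand part of this bench front: pass in front of it or well over it
- track_load (a point): loading point of the fixed aluminium gravity roller track (288 x 108 mm): on the plane of the roller tops, mid-width, near the high open end, about 106 mm above the bench. y points downhill along the track (18 degrees), z is normal to the roller plane, x across. The rollers (96 mm wide) begin 50 mm uphill of it; nothing stands above them here. A block let go here rolls down in about 2 s
- track_stop (a point): foot of the end stop's face at the track's low end: on the roller plane, mid-width, 220 mm downhill of track_load, same axes. The block lying against the stop has its centre 35 mm uphill of this point. Guides 14 mm high and 76 mm apart inside, flared at their upper ends, run uphill from the stop and end 40 mm downhill of track_load
- tin: bystander: round press-lid tin, 75 mm diameter, 50 mm high, standing on the bench; origin at the centre of its underside
- bush: bystander: small bronze bush (short tube), 22 mm diameter, 22 mm high, standing on the bench; origin at the centre of its underside
Things that resemble listed ones, but are neither listed nor needed, are in the scene too. Of the things that look like the part that bears block_centre, take the one that is nearest to the robot's base at the start.

How it is judged:
By the outcome, as a careful person would: the job done as asked, in the order asked, and still so for the second after the job is handed in, with the robot touching nothing.
It also fails if it takes over 38 s, if anything falls off the work surface, if the arm or the gripper's body presses on something with over 40 N, if the wrist force passes 120 N, or if a joint passes its speed limit or range.

## Working session

There is one attempt and no reset: what is moved stays moved. The work goes in short steps, Python scripts to look and compute and a shell command to move; the robot and the scene stay as the last step left them, time stands still between calls to the robot, and variables do not carry over. Pictures are saved under pics/ and viewed, about 8 in all and at most 12, crops included, and the job is handed in when it is done.

```bash
mkdir -p pics
cat > h.py <<'E'
import numpy as np, cv2
from bench import arm
from scipy.spatial.transform import Rotation as R
def ray(cam,px):
    c=arm.calibration(cam);K=np.array(c["intrinsics"]);Rm=np.array(c["R"]);t=np.array(c["t"])
    u=cv2.undistortPoints(np.array([[px]],float),K,np.array(c["dist_coeffs"]))[0,0]
    return -Rm.T@t, Rm.T@np.array([u[0],u[1],1])
def onz(cam,px,z):
    o,d=ray(cam,px); return o+d*(z-o[2])/d[2]
def proj(cam,X):
    c=arm.calibration(cam);return cv2.projectPoints(np.array(X,float).reshape(-1,3),cv2.Rodrigues(np.array(c["R"]))[0],np.array(c["t"],float),np.array(c["intrinsics"]),np.array(c["dist_coeffs"]))[0][:,0]
def save(cam,name,crop=None,s=1):
    im=arm.get_image(cam)[:,:,::-1]
    if crop: a,b,c,d=crop; im=im[b:d,a:c]
    cv2.imwrite(f"pics/{name}.png",cv2.resize(im,None,fx=s,fy=s,interpolation=cv2.INTER_CUBIC))
E
python3 - <<'E'
from h import *
for c in("top","side"):
    save(c,c+"0"); k=arm.calibration(c); print(c,-np.array(k["R"]).T@np.array(k["t"]),np.array(k["intrinsics"])[0,0])
    for n in("block_centre","track_load","track_stop","tin","bush"):
        for d in arm.find_in(c,n): print(c,n,np.round(d["location"]),round(d["p"],2),np.round(onz(c,d["location"],{"block_centre":25,"track_load":106,"track_stop":40}.get(n,15))))
print(arm.read_state())
E
```

```text
top [ 511.3821184   -36.76434058 1200.08358811] 398.8147131934588
top block_centre [266. 135.] 0.9 [767. 143.  25.]
top block_centre [345. 251.] 0.56 [ 431. -103.   25.]
top track_load [273. 180.] 0.87 [625. 107. 106.]
top track_stop [273. 179.] 0.75 [635. 114.  40.]
top tin [441. 255.] 0.86 [ 425. -386.   15.]
top bush [383. 254.] 0.56 [ 423. -214.   15.]
side [466.54511899 935.65913699 682.22872742] 407.87078552288267
side block_centre [372. 215.] 0.7 [ 425. -146.   25.]
side block_centre [236. 266.] 0.67 [767. 148.  25.]
side track_load [294. 254.] 0.95 [609. 186. 106.]
side track_stop [292. 248.] 0.69 [635.  76.  40.]
side tin [372. 186.] 0.84 [ 426. -357.   15.]
side bush [372. 211.] 0.63 [ 426. -185.   15.]
{'clock': 0.6, 'joints': array([-1.01038121e+00,  3.84628420e-01,  7.88753845e-03, -3.74843031e-05,
       -1.19402210e+00, -2.58576010e-01]), 'joint_vel': array([-0.00024768, -0.00067489, -0.00081249,  0.000309  , -0.00062692,
       -0.001534  ]), 'joint_efforts': array([ 4.88538135e-04, -3.91830361e+01,  1.88530219e+01,  4.18890104e+00,
       -4.03843478e-04,  8.92935752e-07]), 'position': array([ 185.79992105, -596.69987049,  231.34486697]), 'ee_rot': array([ 0.69907591,  0.10632277, -0.10629077, -0.6990641 ]), 'contact_force': array([-0.15515715,  0.07810704,  0.15362387]), 'wrist_torque': array([-0.0118305 ,  0.07825267,  0.01170386]), 'gripper_width': 85.6936967013762}
```

```bash
python3 -c "
import cv2,numpy as np
cv2.imwrite('pics/both.png',cv2.resize(np.vstack([cv2.imread('pics/top0.png'),cv2.imread('pics/side0.png')]),(480,600)))"
```

```text
(no output)
```

View pics/top0.png

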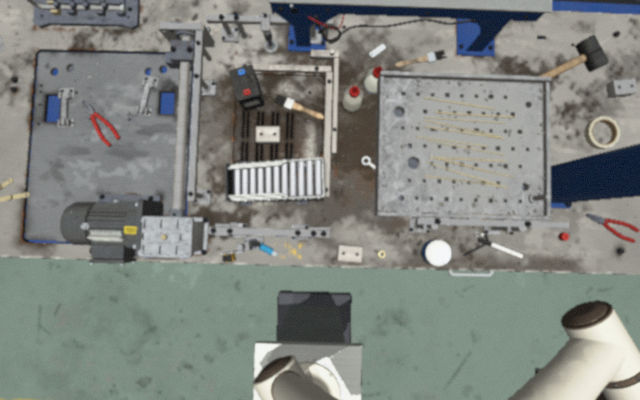

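View pics/side0.png

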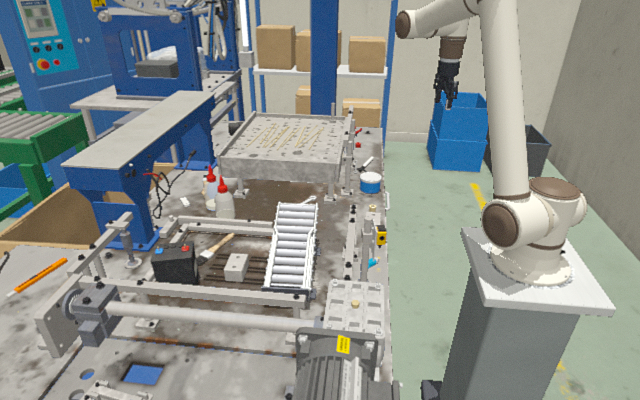

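Block candidates in the top view are the near one at (350,253), about [430,-110], and the far one at (268,135), about [767,143]. The tiny grey thing at (620,88) isn't one. I choose the near one. Next come a close crop and the masks.

Run:
```python
from h import *
for c in("top","side"):
    a=arm.get_image(c)[:,:,::-1]
    M={}
    for n in("block_centre","track_load"):
        for i,d in enumerate(arm.masks_of(c,n)):
            m=d["pixels"]; ys,xs=np.nonzero(m)
            r=cv2.minAreaRect(np.c_[xs,ys].astype(np.float32))
            print(c,n,round(d["p"],2),len(xs),np.round(d["location"],1),xs.min(),xs.max(),ys.min(),ys.max(),np.round(cv2.boxPoints(r),1).tolist())
            np.save(f"m_{c}_{n}_{i}.npy",m)
    cv2.imwrite(f"pics/raw_{c}.png",a)
t=cv2.imread("pics/raw_top.png");s=cv2.imread("pics/raw_side.png")
f=lambda im,x0,y0,x1,y1:cv2.resize(im[y0:y1,x0:x1],(400,300),interpolation=cv2.INTER_CUBIC)
cv2.imwrite("pics/crops.png",np.vstack([np.hstack([f(t,320,228,400,288),f(t,216,135,336,225)]),np.hstack([f(s,330,180,410,240),f(s,230,195,363,295)])]))
print(onz("top",[378,215],220),onz("top",[548,218],220))
```

```text
top block_centre 0.89 344 [344.5 254.1] 337 361 245 260 [[337.0, 245.0], [361.0, 245.0], [361.0, 260.0], [337.0, 260.0]]
top block_centre 0.88 400 [264.4 135.7] 256 280 127 143 [[256.0, 127.0], [280.0, 127.0], [280.0, 143.0], [256.0, 143.0]]
top track_load 0.83 3541 [271.6 180.3] 225 325 158 201 [[223.60000610351562, 161.3000030517578], [323.8999938964844, 157.39999389648438], [325.5, 198.10000610351562], [225.1999969482422, 202.10000610351562]]
side block_centre 0.68 552 [234.1 266.2] 224 248 254 281 [[224.0, 254.0], [248.0, 254.0], [248.0, 281.0], [224.0, 281.0]]
side block_centre 0.62 114 [373.4 213.5] 366 380 212 224 [[364.5, 213.5], [371.5, 206.5], [383.5, 218.5], [376.5, 225.5]]
side track_load 0.58 3949 [294.  253.7] 261 317 203 300 [[260.20001220703125, 290.8999938964844], [278.3999938964844, 197.3000030517578], [326.70001220703125, 206.6999969482422], [308.6000061035156, 300.29998779296875]]
[ 533.68978425 -169.77527749  220.        ] [ 538.00433762 -593.29492477  220.        ]
```

View pics/crops.png

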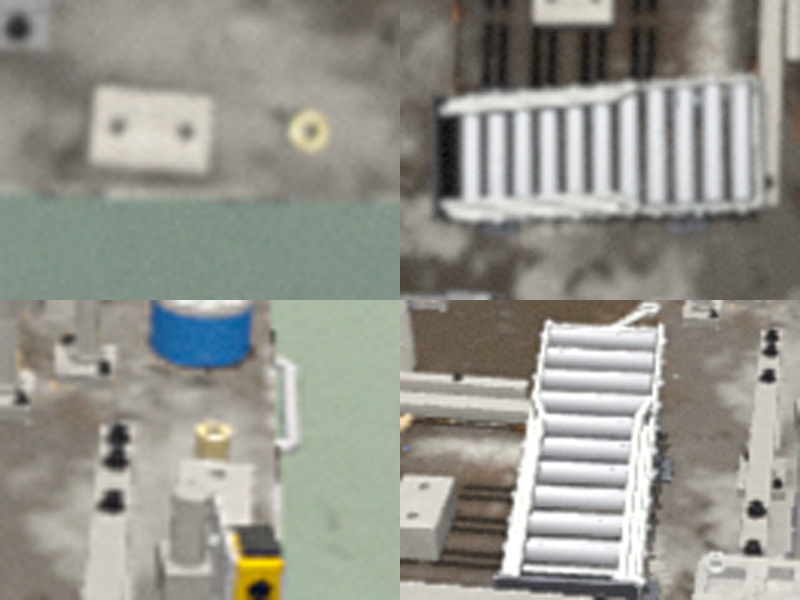

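The crop shows the drilled block, with its top face about (338.6,245.6) to (362,262.6) in the top view and the bush just to its right. The track's high open end is on the right (col ~325) and the dark stop is on the left (col ~228). Next I fit both.

Run:
```python
from h import *
from scipy.optimize import least_squares
px=np.array([[338.6,245.6],[362.6,247.2],[362,262.6],[337.6,261]])
P=np.array([onz("top",p,35) for p in px]);print("block",P.mean(0),P.round(1).tolist())
print("side check",proj("side",[P.mean(0)]))
print("long dir",P[1]-P[0],P[2]-P[3])
t=lambda x,y:[(x-400)/3.3333+216,y/3.3333+135]
s=lambda x,y:[(x-400)/3+230,(y-300)/3+195]
def tri(a,b):
    (o1,d1),(o2,d2)=ray("top",a),ray("side",b)
    k=np.linalg.lstsq(np.c_[d1,-d2],o2-o1,rcond=None)[0]
    p,q=o1+d1*k[0],o2+d2*k[1]; return (p+q)/2,np.linalg.norm(p-q)
for n,a,b in [("hi mid",t(741,145.5),s(605,338)),("lo mid",t(472,155),s(578,550)),("cornerTR/TL",t(762,78),s(545,325)),("cornerBR/TR",t(765,205),s(663,325)),("guideend far-x",t(638,80),s(538,395)),("guideend near-x",t(632,208),s(648,402)),("last roller 0-end",t(472,155),s(578,550))]:
    print(n,tri(a,b))
for n,q in [("bush",[(309-0)/5+320,131/5+228])]: print(n,onz("top",q,22))
```

```text
block [ 422.05166737 -116.4363697    35.        ] [[445.7, -82.1, 35.0], [443.0, -152.0, 35.0], [398.4, -151.3, 35.0], [401.1, -80.3, 35.0]]
side check [[373.30291623 217.04877176]]
long dir [ -2.71465283 -69.9638618    0.        ] [ -2.69654838 -70.98950237   0.        ]
hi mid (array([631.98592321, -18.46447997, 109.15607189]), np.float64(1.2081482863844737))
lo mid (array([619.66008473, 214.1129704 ,  55.75748194]), np.float64(5.341775237232861))
cornerTR/TL (array([689.84877982, -33.97391522, 109.49859764]), np.float64(3.8829383440307543))
cornerBR/TR (array([582.00024388, -39.72458202, 114.61952715]), np.float64(0.9140716835899166))
guideend far-x (array([681.01999885,  68.53297746,  99.86425407]), np.float64(7.452906632656987))
guideend near-x (array([579.35517348,  70.37405828, 101.67411938]), np.float64(3.3982791847794394))
last roller 0-end (array([619.66008473, 214.1129704 ,  55.75748194]), np.float64(5.341775237232861))
bush [ 423.25959778 -210.31829831   22.        ]
```

```bash
cat > fit.py <<'E'
from h import *
from scipy.optimize import least_squares
t=lambda x,y:[(x-400)/3.3333+216,y/3.3333+135]
s=lambda x,y:[(x-400)/3+230,(y-300)/3+195]
a=np.radians(18)
def fr(p):
    return R.from_euler('z',p[3]).as_matrix()@R.from_euler('x',-a).as_matrix()
def W(p,l): return p[:3]+fr(p)@np.array(l,float)
# p: x,y,z,yaw,s1,s2,flare half
def res(p):
    f=p[6]; o=[("top",(48,p[4],0),t(740,88)),("top",(-48,p[4],0),t(745,203)),("side",(48,p[4],0),s(550,338)),("side",(-48,p[4],0),s(660,338)),
    ("top",(0,p[5],0),t(472,155)),("side",(0,p[5],0),s(578,550)),
    ("top",(f,40,14),t(638,80)),("top",(-f,40,14),t(634,208)),("side",(f,40,14),s(538,395)),("side",(-f,40,14),s(648,402))]
    r=[]
    for c,l,q in o: r+=list(proj(c,[W(p,l)])[0]-q)
    return np.r_[r,(p[2]-106)/1.5,(p[6]-48)/4,(p[4]+45)/4]
E
python3 - <<'E'
from fit import *
r=least_squares(res,[632,25,106,0.04,-45,200,48],x_scale=[10,10,10,.05,10,10,5])
p=r.x;print(p.round(2),r.fun.round(1));np.save("track.npy",p)
ims=[]
for c,(x0,y0,x1,y1) in {"top":(216,135,336,225),"side":(230,195,363,295)}.items():
    im=cv2.imread(f"pics/raw_{c}.png");k=4
    im=cv2.resize(im[y0:y1,x0:x1],None,fx=k,fy=k,interpolation=cv2.INTER_CUBIC)
    def L(pts,col):
        q=proj(c,[W(p,l) for l in pts]); q=((q-[x0,y0]+.5)*k).astype(int)
        cv2.polylines(im,[q],False,col,1)
    L([(-48,-50,0),(48,-50,0),(48,220,0),(-48,220,0),(-48,-50,0)],(0,0,255))
    for q in(38,-38): L([(q,60,14),(q,220,14)],(0,255,0))
    L([(-48,40,14),(48,40,14)],(0,255,0)); L([(0,-50,0),(0,220,0)],(255,0,0)); L([(-22,0,0),(22,0,0)],(255,0,255))
    ims.append(cv2.resize(im,(532,300)) if 0 else im[:, :480])
h=max(i.shape[0] for i in ims);im=np.hstack([cv2.copyMakeBorder(i,0,h-i.shape[0],0,0,0) for i in ims])
cv2.imwrite("pics/fit.png",cv2.resize(im,None,fx=.83,fy=.83))
E
```

```text
[ 6.3010e+02  2.7340e+01  1.0346e+02  5.0000e-02 -4.5010e+01  1.9103e+02
  4.9940e+01] [-1.2 -0.8 -2.1 -0.3  0.9 -2.7 -0.9 -1.3  2.8  0.6 -1.5  2.1 -1.3  2.1
  0.3 -0.3 -0.7 -0.9  1.2 -1.4 -1.7  0.5 -0. ]
```

View pics/fit.png

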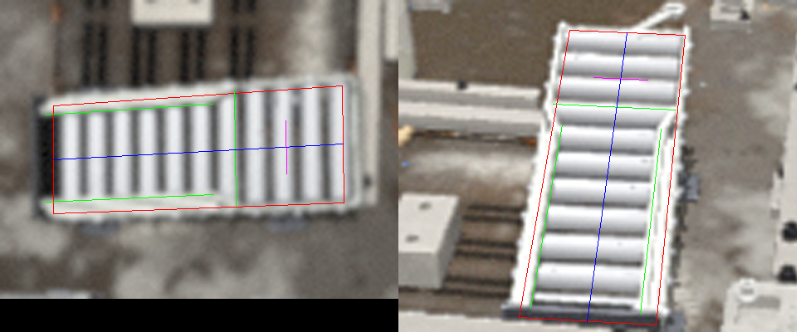

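The fit overlays well. The load point is about [630.5,24,106] and the track yaw about 0.045. The block is at [422,-116], yaw -0.038. The path to the block runs in front of the tray, whose front edge is at x≈534.

```bash
cat >> h.py <<'E'
def frame(yaw,slope=0,flip=1):
    # object axes x(jaw),y(long),z ; tool y=-z, tool z=+-x, tool x = y x z
    F=R.from_euler('z',yaw).as_matrix()@R.from_euler('x',-np.radians(slope)).as_matrix()
    ty=-F[:,2];tz=flip*F[:,0];return np.c_[np.cross(ty,tz),ty,tz]
def to(pos,Rt,first_rot=True):
    s=arm.read_state();Rc=R.from_quat(s["ee_rot"]).as_matrix()
    rv=R.from_matrix(Rc.T@Rt).as_rotvec();d=np.array(pos)-s["position"]
    print("t",round(s["clock"],2),"pos",s["position"].round(1),"F",s["contact_force"].round(1),"w",round(s["gripper_width"],1),"j",s["joints"].round(2))
    print("rot",rv.round(3),"delta in current axes",(Rc.T@d).round(1),"in target axes",(Rt.T@d).round(1))
E
python3 - <<'E'
from h import *
print(R.from_quat(arm.read_state()["ee_rot"]).as_matrix().round(3))
for f in(1,-1): to([422,-116,100],frame(-.038,0,f))
E
```

```text
[[ 0.955  0.    -0.297]
 [ 0.297  0.     0.955]
 [ 0.    -1.     0.   ]]
t 0.9 pos [ 185.8 -596.7  231.3] F [ 0.5  0.9 -0. ] w 85.3 j [-1.01  0.38  0.01 -0.   -1.19 -0.26]
rot [-0.     1.911  0.   ] delta in current axes [368.4 131.3 388.8] in target axes [-489.3  131.3  217.8]
t 0.9 pos [ 185.8 -596.7  231.3] F [ 0.5  0.9 -0. ] w 85.3 j [-1.01  0.38  0.01 -0.   -1.19 -0.26]
rot [ 0.    -1.231  0.   ] delta in current axes [368.4 131.3 388.8] in target axes [ 489.3  131.3 -217.8]
```

```bash
python3 -m creep '[{"delta_pos":[12,0,13],"rot":[0,-0.123,0],"jaw":85},{"delta_pos":[28,0,23],"rot":[0,-0.123,0],"jaw":85},{"delta_pos":[30,0,19],"rot":[0,-0.123,0],"jaw":85},{"delta_pos":[32,0,15],"rot":[0,-0.123,0],"jaw":85},{"delta_pos":[34,0,11],"rot":[0,-0.123,0],"jaw":85},{"delta_pos":[35,0,7],"rot":[0,-0.123,0],"jaw":85},{"delta_pos":[36,0,3],"rot":[0,-0.123,0],"jaw":85},{"delta_pos":[36,0,-2],"rot":[0,-0.123,0],"jaw":85},{"delta_pos":[35,0,-6],"rot":[0,-0.123,0],"jaw":85},{"delta_pos":[34,0,-10],"rot":[0,-0.123,0],"jaw":85}]'; python3 -c "
from h import *
to([422,-116,100],frame(-.038,0,-1))"
```

```text
clock: 1.73
position: [335.8, -290.6, 231.7]
ee_rot: [0.509, 0.492, -0.492, -0.508]
contact_force: [1.4, -1.5, -0.3]
gripper_width: 85.2
t 1.73 pos [ 335.8 -290.6  231.7] F [ 1.4 -1.5 -0.3] w 85.2 j [-0.35  0.07 -0.41  0.   -1.09  0.31]
rot [ 0.001  0.005 -0.   ] delta in current axes [177.4 131.7 -80.3] in target axes [177.7 131.7 -79.5]
```

```bash
python3 -m creep '[{"delta_pos":[27,5,-12],"rot":[0,0,0],"jaw":85},{"delta_pos":[27,10,-12],"rot":[0,0,0],"jaw":85},{"delta_pos":[27,16,-12],"rot":[0,0,0],"jaw":85},{"delta_pos":[27,20,-12],"rot":[0,0,0],"jaw":85},{"delta_pos":[27,20,-12],"rot":[0,0,0],"jaw":85},{"delta_pos":[24,20,-11],"rot":[0,0,0],"jaw":85},{"delta_pos":[18,20,-9],"rot":[0,0,0],"jaw":85},{"delta_pos":[0,20,0],"rot":[0,0,0],"jaw":85},{"delta_pos":[0,0,0],"rot":[0,0,0],"jaw":85},{"delta_pos":[0,0,0],"rot":[0,0,0],"jaw":85}]'
python3 - <<'E'
from h import *
save("top","ab1",(300,215,420,290),5)
im=cv2.imread("pics/ab1.png"); 
cv2.imwrite("pics/x.png",im)
to([422,-116,6],frame(-.038,0,-1))
for c in("top","side"):
    for d in arm.masks_of(c,"block_centre"): ys,xs=np.nonzero(d["pixels"]);print(c,d["p"],xs.min(),xs.max(),ys.min(),ys.max(),len(xs))
save("side","ab1s",(320,150,440,240),5)
E
```

```text
clock: 2.57
position: [421.7, -118.3, 99.9]
ee_rot: [-0.509, -0.49, 0.491, 0.51]
contact_force: [-0.1, 0.4, 0.1]
gripper_width: 85.5
t 2.62 pos [ 422.5 -118.6  100.9] F [ 0.6 -0.1  0.5] w 85.2 j [ 0.1   0.22 -0.61  0.   -0.73 -0.14]
rot [ 0.    -0.001 -0.   ] delta in current axes [ 2.6 94.9  0.6] in target axes [ 2.6 94.9  0.6]
top 0.57 256 280 127 143 412
top 0.42 338 348 245 250 59
side 0.68 224 248 254 281 552
side 0.62 366 380 212 224 114
```

View pics/ab1s.png

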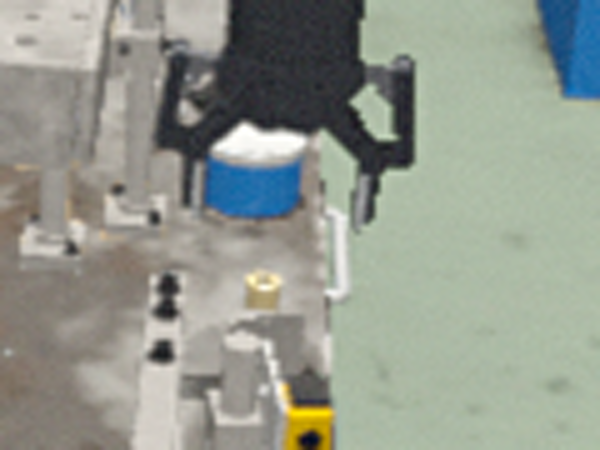

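```bash
python3 -m creep '[{"delta_pos":[1,12,0],"rot":[0,0,0],"jaw":85},{"delta_pos":[1,18,0],"rot":[0,0,0],"jaw":85},{"delta_pos":[0,20,0],"rot":[0,0,0],"jaw":85},{"delta_pos":[0,18,0],"rot":[0,0,0],"jaw":85},{"delta_pos":[0,14,0],"rot":[0,0,0],"jaw":85},{"delta_pos":[0,8,0],"rot":[0,0,0],"jaw":85},{"delta_pos":[0,4,0],"rot":[0,0,0],"jaw":85},{"delta_pos":[0,0,0],"rot":[0,0,0],"jaw":60},{"delta_pos":[0,0,0],"rot":[0,0,0],"jaw":40},{"delta_pos":[0,0,0],"rot":[0,0,0],"jaw":30}]'; python3 -m creep '[{"delta_pos":[0,0,0],"rot":[0,0,0],"jaw":30},{"delta_pos":[0,0,0],"rot":[0,0,0],"jaw":30},{"delta_pos":[0,0,0],"rot":[0,0,0],"jaw":30},{"delta_pos":[0,0,0],"rot":[0,0,0],"jaw":30},{"delta_pos":[0,0,0],"rot":[0,0,0],"jaw":30},{"delta_pos":[0,0,0],"rot":[0,0,0],"jaw":30},{"delta_pos":[0,-2,0],"rot":[0,0,0],"jaw":30},{"delta_pos":[0,-5,0],"rot":[0,0,0],"jaw":30},{"delta_pos":[0,-10,0],"rot":[0,0,0],"jaw":30},{"delta_pos":[0,-20,0],"rot":[0,0,0],"jaw":30}]'
```

```text
clock: 3.6
position: [423.0, -116.4, 7.2]
ee_rot: [0.51, 0.491, -0.49, -0.509]
contact_force: [-0.1, 0.7, -0.0]
gripper_width: 51.4
clock: 4.43
position: [419.9, -116.4, 42.1]
ee_rot: [-0.508, -0.488, 0.492, 0.511]
contact_force: [0.9, 0.5, -2.7]
gripper_width: 44.4
```

```bash
python3 -m creep '[{"delta_pos":[0,-25,0],"rot":[0,0,0],"jaw":30},{"delta_pos":[0,-28,0],"rot":[0,0,0],"jaw":30},{"delta_pos":[0,-30,0],"rot":[0,0,0],"jaw":30},{"delta_pos":[0,-30,0],"rot":[0,0,0],"jaw":30},{"delta_pos":[0,-30,0],"rot":[0,0,0],"jaw":30},{"delta_pos":[0,-20,0],"rot":[0,0,0],"jaw":30},{"delta_pos":[0,-14,0],"rot":[0,0,0],"jaw":30},{"delta_pos":[0,-8,0],"rot":[0,0,0],"jaw":30},{"delta_pos":[0,0,0],"rot":[0,0,0],"jaw":30},{"delta_pos":[0,0,0],"rot":[0,0,0],"jaw":30}]'
python3 - <<'E'
from h import *
Rt=frame(.045,18,-1)
to([630.5,24,106]+(-Rt[:,1])*57+np.array([.2,-4.8,1.5]),Rt)
E
```

```text
clock: 5.27
position: [421.4, -116.2, 227.5]
ee_rot: [-0.509, -0.49, 0.49, 0.51]
contact_force: [-0.4, 0.3, -3.7]
gripper_width: 44.2
t 5.27 pos [ 421.4 -116.2  227.5] F [-0.4  0.3 -3.7] w 44.2 j [ 0.1   0.06 -0.43 -0.   -1.08 -0.14]
rot [-0.015 -0.084  0.315] delta in current axes [ 161.    65.6 -202.5] in target axes [ 156.8   18.3 -215.2]
```

```bash
python3 -m creep '[{"delta_pos":[10,0,-12],"rot":[0,0,0],"jaw":30},{"delta_pos":[16,0,-20],"rot":[0,0,0],"jaw":30},{"delta_pos":[20,0,-25],"rot":[0,0,0],"jaw":30},{"delta_pos":[20,0,-25],"rot":[0,0,0],"jaw":30},{"delta_pos":[20,0,-25],"rot":[0,0,0],"jaw":30},{"delta_pos":[20,0,-25],"rot":[0,0,0],"jaw":30},{"delta_pos":[20,0,-25],"rot":[0,0,0],"jaw":30},{"delta_pos":[16,0,-20],"rot":[0,0,0],"jaw":30},{"delta_pos":[12,0,-15],"rot":[0,0,0],"jaw":30},{"delta_pos":[7,0,-10],"rot":[0,0,0],"jaw":30}]';python3 -m creep '[{"delta_pos":[0,0,0],"rot":[-0.001,-0.008,0.03],"jaw":30},{"delta_pos":[0,0,0],"rot":[-0.002,-0.011,0.043],"jaw":30},{"delta_pos":[0,0,0],"rot":[-0.002,-0.013,0.05],"jaw":30},{"delta_pos":[0,0,0],"rot":[-0.003,-0.013,0.05],"jaw":30},{"delta_pos":[0,0,0],"rot":[-0.003,-0.013,0.05],"jaw":30},{"delta_pos":[0,0,0],"rot":[-0.002,-0.013,0.045],"jaw":30},{"delta_pos":[0,0,0],"rot":[-0.001,-0.008,0.03],"jaw":30},{"delta_pos":[0,0,0],"rot":[-0.001,-0.005,0.017],"jaw":30},{"delta_pos":[0,0,0],"rot":[0,0,0],"jaw":30},{"delta_pos":[0,0,0],"rot":[0,0,0],"jaw":30}]'
python3 - <<'E'
from h import *
Rt=frame(.045,18,-1)
print(Rt.round(3))
to([630.5,24,106]+(-Rt[:,1])*37+np.array([.2,-4.8,1.5]),Rt)
E
```

```text
clock: 6.1
position: [631.6, 38.7, 224.8]
ee_rot: [-0.509, -0.489, 0.492, 0.51]
contact_force: [0.1, -0.4, -3.4]
gripper_width: 43.5
clock: 6.93
position: [630.2, 37.0, 226.9]
ee_rot: [-0.562, -0.428, 0.582, 0.402]
contact_force: [-0.0, 0.4, -3.0]
gripper_width: 44.2
[[-0.043  0.014 -0.999]
 [ 0.95  -0.309 -0.045]
 [-0.309 -0.951 -0.   ]]
t 6.93 pos [630.2  37.  226.9] F [-0.   0.4 -3. ] w 44.2 j [ 0.44  0.42 -0.1   0.31 -1.2  -0.53]
rot [-0.     0.001 -0.001] delta in current axes [20.1 82.   0.2] in target axes [20.  82.   0.3]
```

```bash
python3 -m creep '[{"delta_pos":[3,5,0],"rot":[0,0,0],"jaw":30},{"delta_pos":[3,8,0],"rot":[0,0,0],"jaw":30},{"delta_pos":[4,12,0],"rot":[0,0,0],"jaw":30},{"delta_pos":[4,14,0],"rot":[0,0,0],"jaw":30},{"delta_pos":[3,14,0],"rot":[0,0,0],"jaw":30},{"delta_pos":[3,12,0],"rot":[0,0,0],"jaw":30},{"delta_pos":[0,8,0],"rot":[0,0,0],"jaw":30},{"delta_pos":[0,5,0],"rot":[0,0,0],"jaw":30},{"delta_pos":[0,0,0],"rot":[0,0,0],"jaw":30},{"delta_pos":[0,0,0],"rot":[0,0,0],"jaw":30}]'
python3 - <<'E'
from h import *
Rt=frame(.045,18,-1)
to([630.5,24,106]+(-Rt[:,1])*7+np.array([.2,-4.8,1.5]),Rt)
s=arm.get_image("side")[:,:,::-1];t=arm.get_image("top")[:,:,::-1]
f=lambda im,x0,y0,x1,y1:cv2.resize(im[y0:y1,x0:x1],(400,400),interpolation=cv2.INTER_CUBIC)
cv2.imwrite("pics/pre.png",np.hstack([f(t,220,120,350,250),f(s,235,180,345,290)]))
E
```

```text
clock: 7.77
position: [631.0, 31.3, 148.2]
ee_rot: [-0.563, -0.429, 0.581, 0.402]
contact_force: [0.4, -0.3, -3.2]
gripper_width: 44.1
t 7.77 pos [631.   31.3 148.2] F [ 0.4 -0.3 -3.2] w 44.1 j [ 0.43  0.48 -0.21  0.34 -1.02 -0.59]
rot [ 0.002  0.    -0.001] delta in current axes [ 1.2 35.4  0.9] in target axes [ 1.1 35.4  0.8]
```

View pics/pre.png

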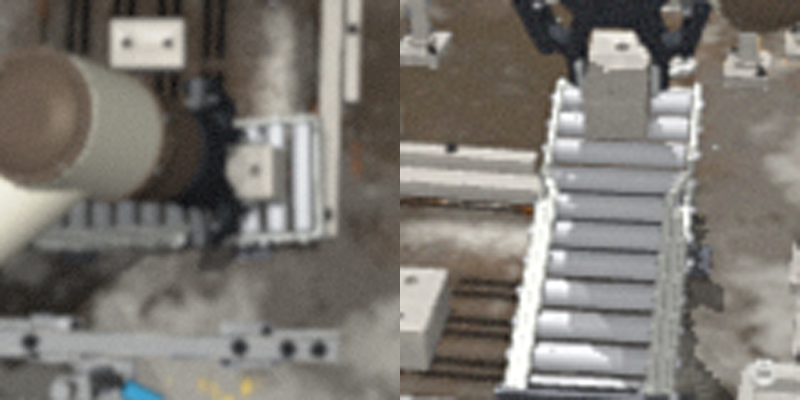

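```bash
python3 -m creep '[{"delta_pos":[0,5,0],"rot":[0,0,0],"jaw":30},{"delta_pos":[0,6,0],"rot":[0,0,0],"jaw":30},{"delta_pos":[0,6,0],"rot":[0,0,0],"jaw":30},{"delta_pos":[0,5,0],"rot":[0,0,0],"jaw":30},{"delta_pos":[0,4,0],"rot":[0,0,0],"jaw":30},{"delta_pos":[0,3,0],"rot":[0,0,0],"jaw":30},{"delta_pos":[0,2,0],"rot":[0,0,0],"jaw":30},{"delta_pos":[0,0,0],"rot":[0,0,0],"jaw":30},{"delta_pos":[0,0,0],"rot":[0,0,0],"jaw":30},{"delta_pos":[0,0,0],"rot":[0,0,0],"jaw":30}]'
python3 - <<'E'
from h import *
Rt=frame(.045,18,-1)
to([630.5,24,106]+(-Rt[:,1])*7+np.array([.2,-4.8,1.5]),Rt)
s=arm.get_image("side")[:,:,::-1]
cv2.imwrite("pics/low.png",cv2.resize(s[180:260,250:345],None,fx=6,fy=6,interpolation=cv2.INTER_CUBIC))
E
```

```text
clock: 8.7
position: [631.5, 22.0, 118.8]
ee_rot: [-0.563, -0.429, 0.581, 0.402]
contact_force: [0.0, -0.7, -3.3]
gripper_width: 43.8
t 8.7 pos [631.5  22.  118.8] F [ 0.  -0.7 -3.3] w 43.8 j [ 0.42  0.51 -0.26  0.36 -0.95 -0.61]
rot [ 0.002  0.    -0.001] delta in current axes [0.9 4.6 0.9] in target axes [0.9 4.6 0.9]
```

View pics/low.png

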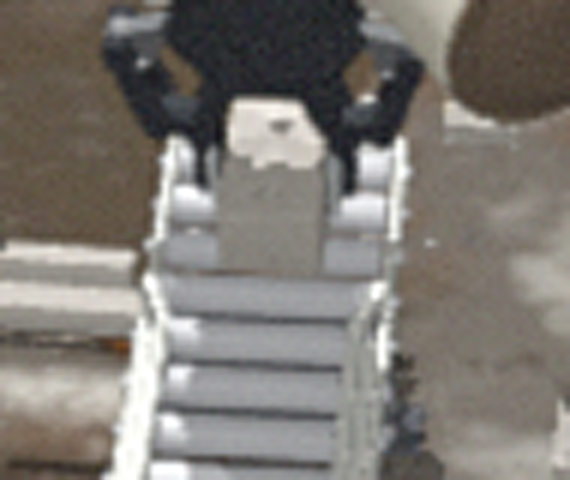

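The block is centred between the sides, uphill of the guides and nearly on the rollers. I'll lower it gently to contact.

```bash
Z='{"delta_pos":[0,0,0],"rot":[0,0,0],"jaw":30}'; python3 -m creep '[{"delta_pos":[0,1,0],"rot":[0,0,0],"jaw":30},{"delta_pos":[0,1,0],"rot":[0,0,0],"jaw":30},{"delta_pos":[0,1,0],"rot":[0,0,0],"jaw":30},{"delta_pos":[0,0.5,0],"rot":[0,0,0],"jaw":30},{"delta_pos":[0,0,0],"rot":[0,0,0],"jaw":30},{"delta_pos":[0,0,0],"rot":[0,0,0],"jaw":30},{"delta_pos":[0,0,0],"rot":[0,0,0],"jaw":30},{"delta_pos":[0,0,0],"rot":[0,0,0],"jaw":30},{"delta_pos":[0,0,0],"rot":[0,0,0],"jaw":30},{"delta_pos":[0,0,0],"rot":[0,0,0],"jaw":30}]'
```

```text
clock: 9.58
position: [631.4, 21.0, 116.3]
ee_rot: [-0.563, -0.429, 0.581, 0.401]
contact_force: [-4.9, 2.1, 3.8]
gripper_width: 43.8
```

Contact is felt, with the force shifting by about 7 N. Releasing.

```bash
python3 -m creep '[{"delta_pos":[0,0,0],"rot":[0,0,0],"jaw":85},{"delta_pos":[0,0,0],"rot":[0,0,0],"jaw":85},{"delta_pos":[0,0,0],"rot":[0,0,0],"jaw":85},{"delta_pos":[0,0,0],"rot":[0,0,0],"jaw":85},{"delta_pos":[0,0,0],"rot":[0,0,0],"jaw":85},{"delta_pos":[0,0,0],"rot":[0,0,0],"jaw":85},{"delta_pos":[0,0,0],"rot":[0,0,0],"jaw":85},{"delta_pos":[0,0,0],"rot":[0,0,0],"jaw":85},{"delta_pos":[0,0,0],"rot":[0,0,0],"jaw":85},{"delta_pos":[0,0,0],"rot":[0,0,0],"jaw":85}]'; python3 -m creep '[{"delta_pos":[0,-5,0],"rot":[0,0,0],"jaw":85},{"delta_pos":[0,-10,0],"rot":[0,0,0],"jaw":85},{"delta_pos":[0,-15,0],"rot":[0,0,0],"jaw":85},{"delta_pos":[0,-20,0],"rot":[0,0,0],"jaw":85},{"delta_pos":[0,-25,0],"rot":[0,0,0],"jaw":85},{"delta_pos":[0,-25,0],"rot":[0,0,0],"jaw":85},{"delta_pos":[0,-20,0],"rot":[0,0,0],"jaw":85},{"delta_pos":[0,-15,0],"rot":[0,0,0],"jaw":85},{"delta_pos":[0,-10,0],"rot":[0,0,0],"jaw":85},{"delta_pos":[0,-5,0],"rot":[0,0,0],"jaw":85}]'
python3 -m creep '[{"delta_pos":[-20,0,0],"rot":[0,0,0],"jaw":85},{"delta_pos":[-20,0,0],"rot":[0,0,0],"jaw":85},{"delta_pos":[-20,0,0],"rot":[0,0,0],"jaw":85},{"delta_pos":[-20,0,0],"rot":[0,0,0],"jaw":85},{"delta_pos":[0,0,0],"rot":[0,0,0],"jaw":85},{"delta_pos":[0,0,0],"rot":[0,0,0],"jaw":85},{"delta_pos":[0,0,0],"rot":[0,0,0],"jaw":85},{"delta_pos":[0,0,0],"rot":[0,0,0],"jaw":85},{"delta_pos":[0,0,0],"rot":[0,0,0],"jaw":85},{"delta_pos":[0,0,0],"rot":[0,0,0],"jaw":85}]'
python3 - <<'E'
from h import *
s=arm.get_image("side")[:,:,::-1];t=arm.get_image("top")[:,:,::-1]
f=lambda im,x0,y0,x1,y1:cv2.resize(im[y0:y1,x0:x1],(400,400),interpolation=cv2.INTER_CUBIC)
cv2.imwrite("pics/end.png",np.hstack([f(t,210,120,340,250),f(s,235,200,345,310)]))
E
```

```text
clock: 10.42
position: [631.3, 20.8, 115.2]
ee_rot: [-0.563, -0.429, 0.581, 0.402]
contact_force: [-0.7, -0.3, -0.6]
gripper_width: 85.0
clock: 11.25
position: [629.4, 68.1, 260.2]
ee_rot: [-0.563, -0.43, 0.58, 0.401]
contact_force: [0.6, -0.2, 0.2]
gripper_width: 85.3
clock: 12.08
position: [632.3, -8.1, 282.1]
ee_rot: [-0.563, -0.429, 0.582, 0.402]
contact_force: [-0.4, 0.8, -0.5]
gripper_width: 85.0
```

View pics/end.png

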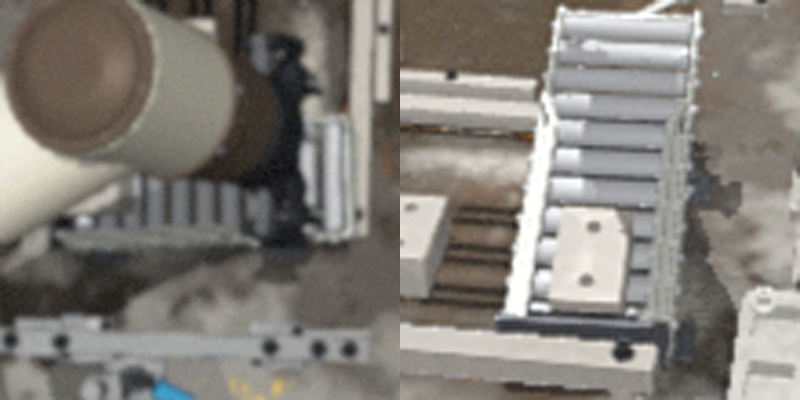

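The block has run down to about (590,262) in the right-hand crop, at the stop. I'll clear the arm away and check that it is settled and square.

```bash
python3 -m creep '[{"delta_pos":[-10,0,10],"rot":[0,0,0],"jaw":85},{"delta_pos":[-15,0,18],"rot":[0,0,0],"jaw":85},{"delta_pos":[-15,0,24],"rot":[0,0,0],"jaw":85},{"delta_pos":[-15,0,24],"rot":[0,0,0],"jaw":85},{"delta_pos":[-15,0,24],"rot":[0,0,0],"jaw":85},{"delta_pos":[-10,0,24],"rot":[0,0,0],"jaw":85},{"delta_pos":[0,0,24],"rot":[0,0,0],"jaw":85},{"delta_pos":[0,0,20],"rot":[0,0,0],"jaw":85},{"delta_pos":[0,0,12],"rot":[0,0,0],"jaw":85},{"delta_pos":[0,0,0],"rot":[0,0,0],"jaw":85}]'
python3 - <<'E'
from fit import *
s=arm.get_image("side")[:,:,::-1];t=arm.get_image("top")[:,:,::-1]
p=np.array([630.5,24,106,.045])
f=lambda im,x0,y0,x1,y1:cv2.resize(im[y0:y1,x0:x1],(400,400),interpolation=cv2.INTER_CUBIC)
cv2.imwrite("pics/end2.png",np.hstack([f(t,215,140,295,220),f(s,255,240,325,310)]))
for c in("top","side"):
    print(c,"expected",proj(c,[W(p,(0,185,17.5)),W(p,(0,185,35))]).round(1).tolist())
    for n in("block_centre","tin","bush"):
        for d in arm.find_in(c,n): print(n,np.round(d["location"],1),round(d["p"],2))
E
```

```text
clock: 13.02
position: [453.7, -93.6, 307.8]
ee_rot: [-0.563, -0.429, 0.581, 0.402]
contact_force: [-0.5, 0.3, -0.2]
gripper_width: 84.7
top expected [[240.1, 181.2], [237.0, 180.7]]
block_centre [266.1 133.8] 0.82
block_centre [236.2 180.3] 0.57
tin [438.6 253.2] 0.89
tin [277.3 179.1] 0.63
side expected [[287.6, 272.4], [287.1, 268.3]]
block_centre [236.5 265.6] 0.96
block_centre [287.2 269.6] 0.77
tin [370.  184.6] 0.94
bush [372.1 211.8] 0.55
```

View pics/end2.png

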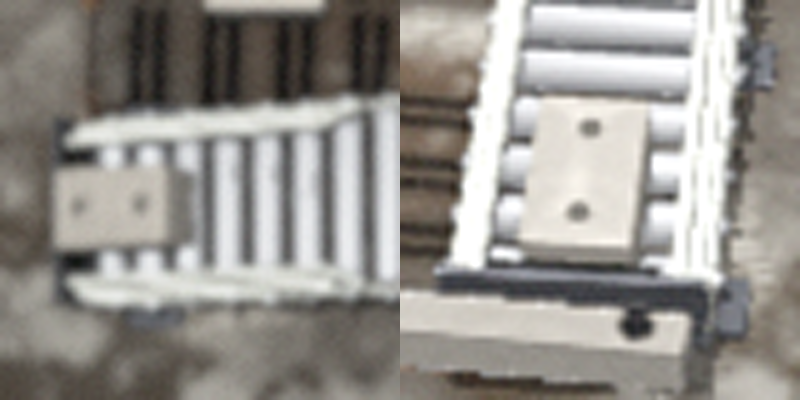

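The block lies squarely against the stop between the guides, at top (236.2,180.3) and side (287.2,269.6). Both match the positions predicted for a block at the stop.

```bash
python3 -c "
from bench import arm
print(arm.job_done())"
```

```text
the job is handed in; nothing more can be done
None
```

The jig block is lying against the stop at the low end of the track, and the job was handed in at about 13 s. I took the drilled block nearest the robot, gripped it across its 45 mm side (44 mm measured) and carried it over at height. I set it lengthwise at the loading point, tilted to the 18° slope, until the wrist force shifted by about 7 N. I then opened the jaws and it ran down on its own.

- **Block at the stop:** it sits square and between the guides in both camera views. The networks put it within about 1.5 px of the position I had predicted for a block at the stop.
- **Settled:** its position looked the same in the side view about 1 s apart. I judged this by eye.
- **Tin and bush:** these were about where they started. The tin read within about 2.5 px in both views, and the bush within 1 px in the side view. The network did not report the bush in the last top view. It also gave one false "tin" on the track (277,179), at p = 0.63.
- **Forces and arm:** the arm is clear and touching nothing. The largest force in any reading was about 7 N, but readings come only at the end of each move.

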